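Dial open the token strongbox

ROBOT

A 6-joint arm with a two-finger parallel gripper is mounted at the origin on the work surface. World frame = base frame: x ahead of the robot, y to its left, z up, the work surface at z = 0. Lengths are in m, angles in rad, forces in N, time in s.
With the tool pointing down it reaches from about 0.375 to 0.9 m from the base axis. Payload 3.1 kg.
Tool frame: the origin (TCP) lies between the finger pads; the fingertips stand manip.finger_overhang ahead of it and the grasp point (between the pads) lies 5 mm behind it (manip.finger_overhang is the distance from the TCP to the fingertips, in m); z points along the fingers, y is the line along which they close (so a half turn about z gives the same grasp; the last joint's range is limited). The gripper opens to 85 mm and grips with 20 to 120 N. Pads are 22 mm wide; open, the fingers measure 114 mm over their backs; the gripper's body (76 mm by 85 mm) begins 54 mm behind the grasp point. The pads swing forward as they close: fully open they stand 13 mm farther back than shut.
Start: joints at [1.04, 0.527, 1.433, -0, 1.181, -0.178], TCP at [0.216, 0.586, 0.245] pointing down, gripper open.
Joint ranges: [-3.08, 3.08], [-0.75, 2.2], [0.22, 2.44], [-1.43, 4.57], [0, 2.65], [-2.85, 2.85]. Speed limits (rad/s): [2.79, 2.79, 3.14, 3.14, 3.14, 3.14].

INTERFACE

Orientations are given as a unit quaternion [x, y, z, w].
In Python, from station import manip gives the robot as it stands.
- The arm moves only by the tool drive_tool, never from a script. Its argument "plan" is a list of rows, each a list of 7 numbers: the shift along the tool's x, y, z in m, then the turn, a rotation vector about the tool's x, y, z in degrees, then the opening, from -1 (shut) to 1 (fully open). In form: [[x, y, z, wx, wy, wz, gripper], ...]. A call has 1 to 10 rows; each row shifts and turns the commanded pose from where the row before left it, along the tool's axes as they then stand; what a row does not reach is not made up. A row lasts 1/10 s, in which the tool goes at most 50 mm and 8.59 degrees, less where a joint would pass 70% of its speed; a pose out of reach is approached as far as the arm can. A call is refused whole if a number of a shift passes 0.05 or a number of a turn 8.59, either way. A call with a gripper value outside its range is refused whole. The fingers move at their own pace and stop on an object; "newtons" is the grip in N (left out, the last holds). Time passes only in rows, so rows that do not move let the fingers close. It gives the time, the measured TCP pose, the force, the opening and the grip force at its end, in the units of the state.
- manip.sense(): the state, without advancing time (a new reading comes with each control period).
- manip.snapshot(name): name is "side" or "top" or "wrist"; returns a dict with "image" (384x512x3 uint8, red, green, blue), "z_map" (384x512 float32, m along the optical axis (not along the pixel's ray), 0 where there is no reading), "fov_y" (degrees; the focal length in pixels is half the picture's height over the tangent of half this angle, whatever the lens; pixels are square), "cx", "cy" (the principal point, pixels), "k1" (the pictures are not rectified: a ray, as slopes to the right and down, at radius r is drawn at 1 + k1 r^2 times it, then the intrinsics apply), "extrinsics" (4x4, takes a point from camera to world coordinates); the wrist camera has in their place "mount" (4x4, takes a point from camera to tool coordinates, whose origin is the TCP and whose axes are the flange's). Camera axes: x right, y up, looking along -z (the intrinsics and any distortion apply to the point x, -y, -z); pixel columns grow to the right and rows downward; lengths in m; the calibration is good to about 2 mm. A picture is of the moment at which its call begins: read the wrist's pose just before it.
- manip.sign_off(): hands the job in; it is judged then, once.
The state is a dict: "t": time; "q": joint angles; "qd": joint speeds; "tau": joint torques, N m; "tcp_pos": TCP position; "tool_rot": TCP orientation; "force": force on the tool from outside, world axes, zero at the start; "ft_torque": the same for the moment, N m; "finger_gap": opening from 0.0 (shut) to 1.0 (fully open); "gripper_force": force on a finger pad.
Only numpy, scipy, OpenCV 4.12 (cv2) and the standard library are available. Lean on these libraries where they do the work, as an engineer would, in place of code of your own. Each camera call takes 0.05 s, during which the arm holds its last target. There are 200 camera calls.

TASK

Open the locked token drawer of the strongbox: turn its dial right (clockwise) to 3, left to 1, pausing about half a second on each, then slowly right again until you feel it take up the bolt somewhere past 3, and a little further to draw the bolt clear, without forcing the dial hard. Then pull the drawer most of the way out or fully by its handle, without wrenching it against the bolt, and leave it open and still, with the dial left where it drew the bolt. Leave the things lying around where they are.

Things in the scene. Friction and masses are not known exactly. Their poses are not given: they have to be found in the camera images.
- strongbox: Grey steel strongbox, fixed to the bench: 200 mm deep (its x), 300 mm wide (its y), 110 mm tall. Origin: centre of its underside; its x axis points away from the drawer front, y to the left of someone facing the drawer, z up. The dial is on its top (axis vertical, at x = +15 mm, y = +50 mm in this frame), the blue-fronted drawer in its front (-x).
- red_mark (a point): The red mark on the black ring (124 mm across) round the dial, 52 mm from the dial's axis on the side away from the drawer (+x of the box): number 0. The ring has twelve marks 30 degrees apart, numbered 0 to 11 CLOCKWISE seen from above; the rest are white, 3, 6 and 9 longer. No digits. Axes as the strongbox's.
- dial (a joint): Angle of the dial (rad), growing clockwise (to the right) seen from above: n x 0.5236 with the orange pointer at number n (0 = red mark). It starts between numbers 0 and 1.6. It turns freely with a light drag of 0.08 N m, and stays where it is left.
- lock (a point): Dial axis on the box top. Inside, turned right past 3 (at 1.8 to 2.8 rad, hidden, varies) the dial meets the bolt lever: its moment jumps by 0.25 N m, then rises 0.8 N m per rad. The bolt clears the drawer 0.15 rad after the meeting; 0.18 to 0.26 rad is right. 0.5 N m above free drag (0.3 rad past it) spoils the lock. Lever and bolt stay put when the dial is let go. Axes as the strongbox's.
- dial_grip (a point): Point on the dial's axis at the height to grip, 146 mm above the bench. The dial is a dark disc 82 mm across with an aluminium bar across it to hold: 56 mm long, 16 mm wide, its top 10 mm above this point and the disc's top 24 mm below it. The orange pointer line lies along one half of the bar. The point turns with the dial: x along the pointer, z up.
- drawer (a joint): How far the drawer is out (m): 0 shut, 0.09 at its stop; it slides to the strongbox's -x. Unlocked it drags with about 2 N and stays where it is left; locked it has about 2 mm of play and then meets the bolt.
- drawer_handle (a point): Centre of the drawer's level steel bar handle, 84 mm above the bench (26 mm below the box top); moves with the drawer. Bar: 110 mm long (box y), 10 mm thick (box x), 16 mm tall, its middle 40 mm in front of the blue drawer front, on an arm near each end (88 mm clear between the arms). Axes as the strongbox's.
- screw_jar: Bystander, to be left alone: clear jar of screws with a red cap, 60 mm across, 75 mm tall, standing to the left of the strongbox. Origin: centre of its underside.
- screwdriver: Bystander, to be left alone: green-handled screwdriver lying to the right of the strongbox. Origin: middle of its length, on its underside.
- solder_spool: Bystander, to be left alone: blue spool, 48 mm across, 30 mm tall, standing on the strongbox's top in its far right corner. Origin: centre of its underside.
- multimeter: Bystander, to be left alone: orange multimeter, 150 x 80 x 35 mm, lying on the bench to the left. Origin: centre of its underside.
- game_board: Bystander, to be left alone: green circuit board, 200 x 130 x 5 mm, lying on the bench to the right. Origin: centre of its underside.
- joystick: Bystander, to be left alone: arcade joystick with a red ball top, 95 x 60 mm, 110 mm tall, on the bench to the right. Origin: centre of its underside.
- wrench: Bystander, to be left alone: steel wrench lying on the bench to the left. Origin: middle of its length, on its underside.

How it is judged:
On the way, in this order (a step that is already met when the one before it is completed fails the run):
1. the dial is turned right to number 3 and rests there (value of joint dial between 1.4308 and 1.7108 rad and velocity of joint dial between -0.1 and 0.1 rad/s), for 0.2 s.
2. the dial is turned back left to number 1 and rests there (value of joint dial between 0.3836 and 0.6636 rad and velocity of joint dial between -0.1 and 0.1 rad/s), for 0.2 s.
3. the dial is turned right again, past 3, and has picked up the bolt lever, the drawer still shut (value of joint dial above 1.83 rad and contact force between cam_c0 and anything else above 3 N and value of joint drawer below 0.01 m), for 0.1 s.
At the end, for the whole second after the job is handed in: The drawer stands at least 60 mm out and still, and the dial has been left past number 3 where it drew the bolt (reading above 1.9 rad). On the way the dial rested within 0.14 rad of number 3, then of number 1 (value of joint drawer above 0.06 m and velocity of joint drawer between -0.01 and 0.01 m/s and value of joint dial above 1.9 rad); the robot touches nothing.
It fails at once if the dial is forced against the bolt lever (more than about 0.5 N m above its free drag: 17 N on its drive pin) (contact force between cam_c0 and anything else above 17 N).
It fails at once if the drawer is wrenched against its bolt with more than 25 N (contact force between drawer_c0 and anything else above 25 N).
It fails at once if a bystander (jar, screwdriver, spool, multimeter, circuit board, joystick or wrench) is moved more than 30 mm (distance of any of screw_jar, screwdriver, solder_spool, multimeter, game_board, joystick, wrench from where it was at the start of the episode above 0.03 m).
It also fails if it takes over 72 s, if anything falls off the work surface, if the arm or the gripper's body presses on something with over 40 N, if the wrist force passes 120 N, or if a joint passes its speed limit or range.

## Working session

There is one attempt and no reset: what is moved stays moved. The work goes in short steps, Python scripts to look and compute and a tool call to move; the robot and the scene stay as the last step left them, time stands still between calls to the robot, and variables do not carry over. Pictures are saved under pics/ and viewed, at most 10 in all, crops included, and the job is handed in when it is done.

Besides the shell and the picture viewer there is one more tool, called after "Call:" as a command line: name --pt "numbers of a row" for each row, then --argument value for the rest. drive_tool: Moves the arm, as the interface text tells. Its arguments: {"type":"object","properties":{"plan":{"type":"array"},"newtons":{"type":"number"}},"required":["plan"]}

```bash
mkdir -p pics; cat > h.py <<'E'
import numpy as np, cv2
from station import manip
from scipy.spatial.transform import Rotation as R
def snap(n):
    s=manip.sense(); d=manip.snapshot(n)
    if n=="wrist":
        T=np.eye(4);T[:3,:3]=R.from_quat(s["tool_rot"]).as_matrix();T[:3,3]=s["tcp_pos"];d["E"]=T@d["mount"]
    else: d["E"]=np.array(d["extrinsics"])
    d["f"]=192/np.tan(np.radians(d["fov_y"])/2); return d
def save(d,p): cv2.imwrite(p,cv2.cvtColor(d["image"],cv2.COLOR_RGB2BGR))
def ray(d,uv):
    uv=np.atleast_2d(np.array(uv,float)); K=np.array([[d["f"],0,d["cx"]],[0,d["f"],d["cy"]],[0,0,1]])
    p=cv2.undistortPoints(uv[:,None],K,np.array([d["k1"],0,0,0,0.]))[:,0]
    c=np.c_[p[:,0],-p[:,1],-np.ones(len(p))]
    return d["E"][:3,3],c@d["E"][:3,:3].T
def onz(d,uv,z):
    o,r=ray(d,uv); return o+r*((z-o[2])/r[:,2])[:,None]
def bydepth(d,uv):
    o,r=ray(d,uv); uv=np.atleast_2d(np.array(uv)).round().astype(int)
    return o+r*d["z_map"][uv[:,1],uv[:,0]][:,None]
E
python3 - <<'E'
from h import *
for n in("top","side","wrist"):
    d=snap(n);save(d,f"pics/{n}0.png");print(n,d["f"],d["k1"],d["E"].round(3).tolist())
s=manip.sense();print(s,manip.finger_overhang)
E
```

```text
top 360.9977357329962 0.008918803395564927 [[-0.024, 0.998, -0.063, 0.451], [-1.0, -0.025, -0.014, -0.002], [-0.015, 0.062, 0.998, 1.324], [0.0, 0.0, 0.0, 1.0]]
side 472.59433253554243 -0.12383983501499571 [[-0.811, 0.45, -0.375, -0.137], [-0.585, -0.603, 0.542, 0.999], [0.018, 0.658, 0.752, 1.49], [0.0, 0.0, 0.0, 1.0]]
wrist 327.90329928396994 -0.02423269315751707 [[0.346, -0.906, -0.243, 0.155], [0.938, 0.333, 0.091, 0.609], [-0.002, -0.26, 0.966, 0.374], [0.0, 0.0, 0.0, 1.0]]
{'t': 0.15, 'q': array([ 1.03950217e+00,  5.28252168e-01,  1.43360646e+00,  2.05376457e-05,
        1.18140908e+00, -1.78485892e-01]), 'qd': array([ 1.50024195e-06, -2.96344325e-03, -4.66499313e-03,  1.06442531e-03,
       -1.67677828e-03,  8.06330860e-04]), 'tau': array([ 1.05170227e-03, -4.42745483e+01, -1.78275669e+01, -2.50499097e-04,
        5.60397151e-03, -1.19800328e-05]), 'tcp_pos': array([0.21564771, 0.58605896, 0.24455917]), 'tool_rot': array([ 1.75494435e-01,  9.84480067e-01, -7.82036807e-04, -2.99935214e-04]), 'force': array([-0.3103719 ,  0.63688656,  0.9906491 ]), 'ft_torque': array([-0.02645227, -0.03421025, -0.04138938]), 'gripper_force': 0.0, 'finger_gap': 0.9970684973292802} 0.014
```

View pics/top0.png

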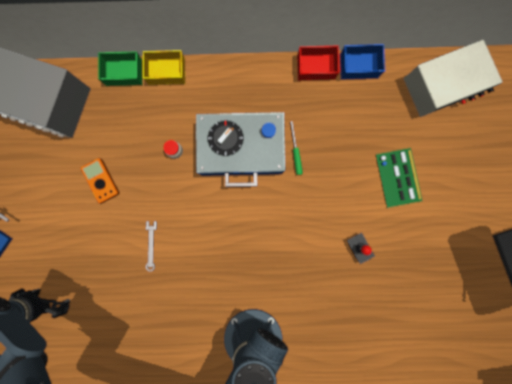

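View pics/side0.png

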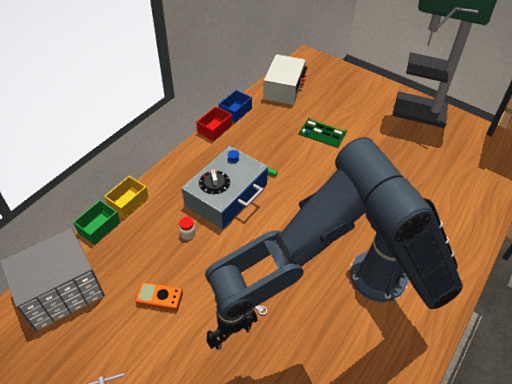

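The top view shows the box at columns 195–285, rows 112–177, with the dial near (225,138), the handle near (240,182), and the robot base at bottom centre. The side view shows the dial at (214,181) and the handle at (252,196). Next I'll measure the box from both views.

```bash
cat > m.py <<'E'
from h import *
def grid(d):
    v,u=np.mgrid[0:384,0:512]; uv=np.c_[u.ravel(),v.ravel()]
    return bydepth(d,uv).reshape(384,512,3)
E
python3 - <<'E'
from m import *
for n in("top","side"):
    d=snap(n);P=grid(d)
    roi=np.zeros((384,512),bool)
    if n=="top": roi[100:195,185:300]=1
    else: roi[140:235,175:272]=1
    z=P[...,2]; print(n,"top z",np.median(z[roi&(z>.09)&(z<.13)]))
    m=roi&(z>.09)
    q=P[m][:,:2]; r=cv2.minAreaRect(q.astype(np.float32));print("box rect",r)
    b=roi&(z>.135)&(z<.17); q=P[b]; print("bar pts",b.sum(),q.mean(0) if b.any() else 0,q[:,2].max() if b.any() else 0)
    hsv=cv2.cvtColor(d["image"],cv2.COLOR_RGB2HSV)
    for nm,lo,hi in(("orange",8,22),("red",0,5)):
        mm=roi&(hsv[...,0]>=lo)&(hsv[...,0]<=hi)&(hsv[...,1]>120)&(hsv[...,2]>90)&(z>.08)
        y,x=np.nonzero(mm);print(nm,len(x),(x.mean(),y.mean()) if len(x) else 0,P[mm].mean(0) if len(x) else 0)
    hm=roi&(z>.06)&(z<.098); 
    print("handleish",hm.sum(),P[hm].mean(0))
    c=[175,100,310,200] if n=="top" else [170,130,300,250]
    im=cv2.resize(d["image"][c[1]:c[3],c[0]:c[2]],None,fx=5,fy=5,interpolation=cv2.INTER_CUBIC)
    cv2.imwrite(f"pics/{n}crop.png",im[...,::-1])
E
```

```text
top top z 0.11030000181355293
box rect ((0.6211305260658264, 0.03052353858947754), (0.30020275712013245, 0.3390096127986908), 89.59393310546875)
bar pts 263 [ 0.71563078 -0.00794261  0.1454674 ] 0.16047126985982874
orange 25 (np.float64(243.04), np.float64(146.28)) [4.90456126e-01 1.10975247e-04 1.13084792e+00]
red 13 (np.float64(225.0), np.float64(122.6923076923077)) [0.75513905 0.07896905 0.1137713 ]
handleish 265 [0.56425113 0.0289984  0.08612495]
side top z 0.10928037426774939
box rect ((0.38399970531463623, 0.4805504381656647), (0.33471375703811646, 1.4437973499298096), 34.42937469482422)
bar pts 131 [0.71397937 0.00763304 0.14538775] 0.1636975657605808
orange 30 (np.float64(212.06666666666666), np.float64(183.0)) [0.40648855 0.43328983 0.65072836]
red 10 (np.float64(195.6), np.float64(199.0)) [0.7164257 0.1801928 0.096077 ]
handleish 807 [0.62944683 0.12647383 0.07977637]
```

View pics/topcrop.png

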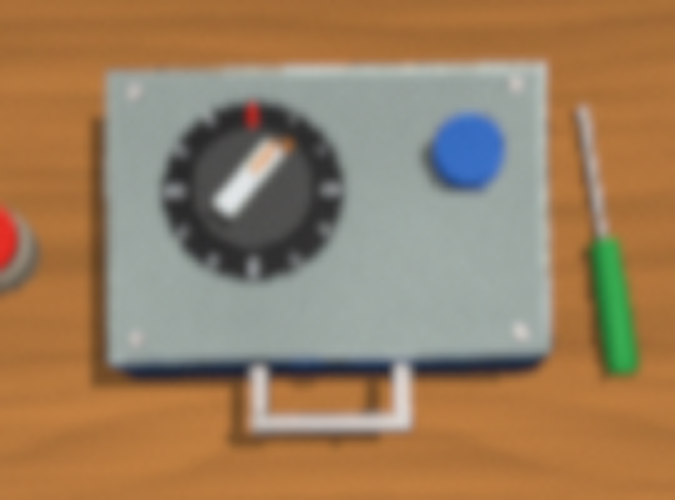

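The top crop shows the red mark at the far side of the ring (crop 253,115) and the dial centre near crop (253,190), which is full image (225.6,138). The pointer is about 42° right of the red mark, around number 1.4. The handle runs from crop (250,425) to (410,425).

```bash
python3 - <<'E'
from m import *
d=snap("top");P=grid(d);z=P[...,2];roi=np.zeros((384,512),bool);roi[100:195,185:300]=1
g=cv2.cvtColor(d["image"],cv2.COLOR_RGB2GRAY)
r2=roi.copy();r2[:,:205]=0;r2[:,250:]=0;r2[165:]=0
m=((g<95)&r2&(z>.105)).astype(np.uint8); c=max(cv2.findContours(m,0,1)[0],key=cv2.contourArea)
(x,y),r=cv2.minEnclosingCircle(c);e=cv2.fitEllipse(c);print("ring",x,y,r,e,onz(d,[x,y],.112),onz(d,e[0],.112))
q=P[roi&(z>.106)&(z<.115)];rr=cv2.minAreaRect(q[:,:2].astype(np.float32));print("boxtop",rr)
b=r2&(z>.14)&(z<.175);print("bar",b.sum(),P[b].mean(0),np.median(P[b][:,2]),cv2.minAreaRect(P[b][:,:2].astype(np.float32)))
h=roi&(z>.07)&(z<.1)&(P[...,0]<.545);print("handle",h.sum(),P[h].mean(0),cv2.minAreaRect(P[h][:,:2].astype(np.float32)),np.percentile(P[h][:,2],[5,50,95]))
# target vector in tool axes
s=manip.sense();T=R.from_quat(s["tool_rot"])
print(T.inv().apply(np.array([.70,.08,.28])-s["tcp_pos"]))
E
```

```text
ring 225.04368591308594 137.59320068359375 17.670997619628906 ((225.23187255859375, 137.44754028320312), (32.818878173828125, 33.75654983520508), 31.5571346282959) [[0.70430319 0.07999434 0.112     ]] [[0.70478594 0.07934438 0.112     ]]
boxtop ((0.6878154277801514, 0.030038297176361084), (0.30025479197502136, 0.2060961276292801), 89.40251922607422)
bar 100 [0.70226027 0.0800799  0.15476734] 0.15572931847888605 ((0.7033944725990295, 0.08044465631246567), (0.01804978959262371, 0.0569114051759243), 50.66204833984375)
handle 59 [0.54172053 0.03576019 0.0898748 ] ((0.5413928627967834, 0.031981512904167175), (0.1064414530992508, 0.00390323786996305), 88.57252502441406) [0.08231843 0.09080892 0.09517965]
[-0.62929747 -0.30783569 -0.03491227]
```

Call:
drive_tool --pt "-0.0315 -0.0154 -0.003 0 0 0 1" --pt "-0.0315 -0.0154 -0.003 0 0 0 1" --pt "-0.0315 -0.0154 -0.003 0 0 0 1" --pt "-0.0315 -0.0154 -0.003 0 0 0 1" --pt "-0.0315 -0.0154 -0.003 0 0 0 1" --pt "-0.0315 -0.0154 -0.003 0 0 0 1" --pt "-0.0315 -0.0154 -0.003 0 0 0 1" --pt "-0.0315 -0.0154 -0.003 0 0 0 1" --pt "-0.0315 -0.0154 -0.003 0 0 0 1" --pt "-0.0315 -0.0154 -0.003 0 0 0 1"

```text
t: 1.3
tcp_pos: [0.4591, 0.332, 0.2755]
tool_rot: [0.175, 0.984, 0.0, 0.0]
force: [0.3, 0.9, -0.1]
finger_gap: 0.998
gripper_force: 0.0
```

Call:
drive_tool --pt "-0.0315 -0.0154 0 0 0 0 0" --pt "-0.0315 -0.0154 0 0 0 0 0" --pt "-0.0315 -0.0154 0 0 0 0 0" --pt "-0.0315 -0.0154 0 0 0 0 0" --pt "-0.0315 -0.0154 0 0 0 0 0" --pt "-0.0315 -0.0154 0 0 0 0 0" --pt "-0.0315 -0.0154 0 0 0 0 0" --pt "-0.0315 -0.0154 0 0 0 0 0" --pt "-0.0315 -0.0154 0 0 0 0 0" --pt "-0.0315 -0.0154 0 0 0 0 0"

```text
t: 2.3
tcp_pos: [0.7014, 0.0786, 0.2751]
tool_rot: [0.176, 0.984, 0.0, -0.0]
force: [-0.6, 0.6, 0.1]
finger_gap: 0.502
gripper_force: 0.0
```

Call:
drive_tool --pt "0 0 0 0 0 6 0" --pt "0 0 0 0 0 6 0" --pt "0 0 0 0 0 6 0" --pt "0 0 0 0 0 0 0" --pt "0 0 0 0 0 0 0"

```text
t: 2.8
tcp_pos: [0.7006, 0.0798, 0.2752]
tool_rot: [0.326, 0.945, -0.0, -0.0]
force: [0.5, -0.1, 0.2]
finger_gap: 0.502
gripper_force: 0.0
```

```bash
python3 - <<'E'
from m import *
s=manip.sense();d=snap("wrist");save(d,"pics/w1.png");print(s["t"],s["tcp_pos"],s["q"],s["force"],s["ft_torque"],s["finger_gap"])
Rm=R.from_quat(s["tool_rot"]).as_matrix();print(Rm.round(3),np.degrees(np.arctan2(Rm[1,1],Rm[0,1])))
E
```

```text
2.8 [0.70057082 0.07982184 0.27518517] [-4.46162191e-02  6.14476101e-01  1.17610997e+00 -4.03659849e-05
  1.35131390e+00 -9.50679816e-01] [ 0.48780091 -0.13743873  0.19762856] [-0.01207994 -0.05081518 -0.05069347] 0.5017431068254259
[[-0.787  0.617 -0.   ]
 [ 0.617  0.787 -0.   ]
 [ 0.    -0.    -1.   ]] 51.914125343201086
```

View pics/w1.png

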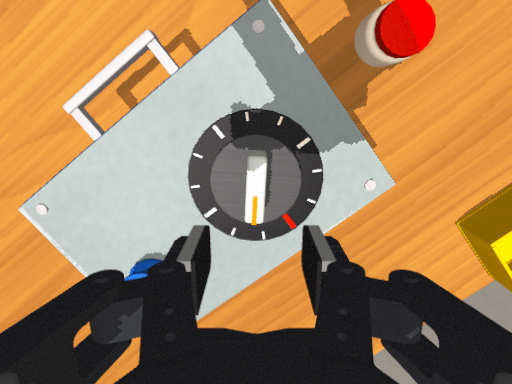

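The wrist view shows the ring centred near (256,175), the red mark at (290,221), the bar nearly vertical with its orange half at (254,210), and the handle bar from (70,108) to (150,36).

```bash
cat > w.py <<'E'
from m import *
def look(show=True):
    d=snap("wrist");P=grid(d);hsv=cv2.cvtColor(d["image"],cv2.COLOR_RGB2HSV);H,S,V=[hsv[...,i] for i in range(3)];z=P[...,2]
    near=np.hypot(P[...,0]-.704,P[...,1]-.08)<.075
    red=near&((H<5)|(H>175))&(S>150)&(V>100)&(z<.125)&(z>.1)
    org=near&(H>10)&(H<25)&(S>120)&(V>110)&(z>.135)&(z<.17)
    bar=near&(z>.145)&(z<.17)&(V>130)
    disc=near&(z>.116)&(z<.128)
    return d,P,dict(red=red,org=org,bar=bar,disc=disc)
E
python3 - <<'E'
from w import *
d,P,M=look()
for k,m in M.items(): print(k,m.sum(),P[m].mean(0).round(4),np.median(P[m][:,2]).round(4))
for k in("bar","disc"): print(k,cv2.minAreaRect(P[M[k]][:,:2].astype(np.float32)))
print(cv2.minEnclosingCircle(P[M["disc"]][:,:2].astype(np.float32)))
g=cv2.cvtColor(d["image"],cv2.COLOR_RGB2GRAY);near=np.hypot(P[...,0]-.704,P[...,1]-.08)<.08
m=(near&(g<80)&(P[...,2]>.105)&(P[...,2]<.13)).astype(np.uint8)
m=cv2.morphologyEx(m,cv2.MORPH_CLOSE,np.ones((9,9)));c=max(cv2.findContours(m,0,1)[0],key=cv2.contourArea)
e=cv2.fitEllipse(c);print("ring",e,onz(d,e[0],.112))
z=P[...,2];x=P[...,0]
h=(z>.075)&(z<.1)&(x>.51)&(x<.549)&(abs(P[...,1]-.03)<.08)
print("handle",h.sum(),P[h].mean(0),np.median(z[h]),cv2.minAreaRect(P[h][:,:2].astype(np.float32)))
t=(abs(z-.11)<.003)&(x>.55)&(x<.85)&(abs(P[...,1]-.03)<.2);print("boxtop",cv2.minAreaRect(P[t][:,:2].astype(np.float32)))
b=P[M["bar"]].mean(0);o=P[M["org"]].mean(0);r=P[M["red"]].mean(0)
a=lambda v:np.degrees(np.arctan2(v[1],v[0]))
u,s,vt=np.linalg.svd(P[M["bar"]][:,:2]-b[:2]);print("bar az",a(vt[0]),"org az",a(o-b),"red az",a(r-b))
E
```

```text
red 106 [0.7565 0.076  0.1149] 0.115
org 115 [0.7168 0.0657 0.1579] 0.1578
bar 1327 [0.7036 0.077  0.1569] 0.157
disc 5029 [0.7015 0.0784 0.1231] 0.1232
bar ((0.7046670317649841, 0.07605554908514023), (0.01586790382862091, 0.05583586543798447), 48.99082946777344)
disc ((0.7050700187683105, 0.07379533350467682), (0.11239879578351974, 0.11278200149536133), 4.9776225090026855)
((0.7030041813850403, 0.07560904324054718), 0.05966039374470711)
ring ((255.40577697753906, 174.01113891601562), (130.0409393310547, 132.76406860351562), 90.68037414550781) [[0.70207473 0.07862561 0.112     ]]
handle 867 [0.54589859 0.02966635 0.09293494] 0.09302094472905414 ((0.5454630851745605, 0.027920041233301163), (0.007069918792694807, 0.10987809300422668), 0.006464583333581686)
boxtop ((0.6890653967857361, 0.02648228406906128), (0.30096301436424255, 0.20149293541908264), 89.6617660522461)
bar az -41.2320919438648 org az -40.55030317033947 red az -1.0418983515805522
```

Call:
drive_tool --pt "0 0 0 0 0 3.1 0" --pt "-0.0045 0 0 0 0 0 0" --pt "0 0 0.015 0 0 0 0" --pt "0 0 0.02 0 0 0 0" --pt "0 0 0.02 0 0 0 0" --pt "0 0 0.02 0 0 0 0" --pt "0 0 0.02 0 0 0 0" --pt "0 0 0.01 0 0 0 0" --pt "0 0 0 0 0 0 0" --pt "0 0 0 0 0 0 0"

```text
t: 3.9
tcp_pos: [0.7044, 0.0768, 0.1704]
tool_rot: [0.353, 0.936, 0.0, 0.0]
force: [-0.1, -1.2, -0.3]
finger_gap: 0.497
gripper_force: 0.0
```

```bash
python3 - <<'E'
from w import *
s=manip.sense();d,P,M=look();save(d,"pics/w2.png")
for k in("bar","org"): print(k,M[k].sum(),P[M[k]].mean(0),cv2.minAreaRect(P[M[k]][:,:2].astype(np.float32)) if M[k].any() else 0)
print(s["tcp_pos"],s["q"],s["ft_torque"]);Rm=R.from_quat(s["tool_rot"]).as_matrix();print(Rm.round(3))
E
```

```text
bar 3706 [0.70223084 0.07829494 0.15663046] ((0.70893794298172, 0.08148524165153503), (0.03000098094344139, 0.05696297436952591), 49.436439514160156)
org 319 [0.7166585  0.0658485  0.15781789] ((0.7166785597801208, 0.06592954695224762), (0.0039743524976074696, 0.02501234970986843), 48.35301208496094)
[0.70438809 0.07676458 0.17038257] [-4.87501825e-02  7.20305184e-01  1.26778690e+00 -4.52483649e-06
  1.15309959e+00 -8.98827858e-01] [0.03005626 0.00145291 0.01923605]
[[-0.751  0.66   0.   ]
 [ 0.66   0.751 -0.   ]
 [-0.     0.    -1.   ]]
```

View pics/w2.png

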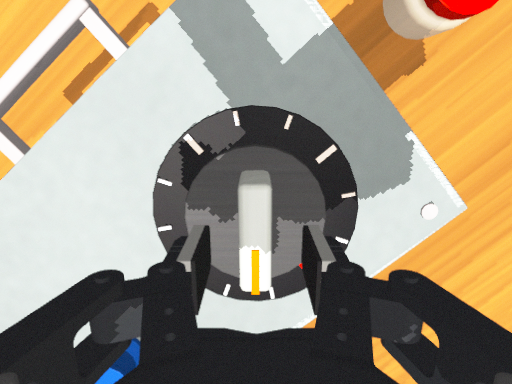

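The fingers straddle the bar: it runs along column 256, between fingers at 205 and 312, with the orange half at (255,272). I'll descend and grip.

Call:
drive_tool --pt "0 0 0.015 0 0 0 0" --pt "0 0 0.0135 0 0 0 0" --pt "0 0 0 0 0 0 0" --pt "0 0 0 0 0 0 -1" --pt "0 0 0 0 0 0 -1" --pt "0 0 0 0 0 0 -1" --pt "0 0 0 0 0 0 -1" --pt "0 0 0 0 0 0 -1" --pt "0 0 0 0 0 0 -1" --newtons 50

```text
t: 4.85
tcp_pos: [0.704, 0.0765, 0.142]
tool_rot: [0.353, 0.936, -0.0, 0.0]
force: [-0.9, -1.7, 0.2]
finger_gap: 0.173
gripper_force: 50.3
```

```bash
cat > st.py <<'E'
from h import *
s=manip.sense();Rm=R.from_quat(s["tool_rot"]).as_matrix()
print("t",s["t"],"az",np.degrees(np.arctan2(Rm[1,1],Rm[0,1])).round(2),"tau z",s["ft_torque"].round(3),"F",s["force"].round(1),"gap",s["finger_gap"],s["gripper_force"],s["tcp_pos"].round(4),"q6",s["q"][5].round(3),s["tau"][5].round(3))
E
python3 st.py
```

```text
t 4.85 az 48.69 tau z [-0.262  0.105  0.088] F [-0.9 -1.7  0.2] gap 0.1727340165804924 50.269092321395874 [0.704  0.0765 0.142 ] q6 -0.898 0.025
```

Call:
drive_tool --pt "0 0 0 0 0 5 -1" --pt "0 0 0 0 0 8 -1" --pt "0 0 0 0 0 8 -1" --pt "0 0 0 0 0 8 -1" --pt "0 0 0 0 0 8 -1" --pt "0 0 0 0 0 7 -1" --pt "0 0 0 0 0 5 -1" --pt "0 0 0 0 0 0 -1" --pt "0 0 0 0 0 0 -1" --pt "0 0 0 0 0 0 -1"

```text
t: 5.85
tcp_pos: [0.704, 0.0765, 0.142]
tool_rot: [0.709, 0.706, -0.0, 0.0]
force: [-2.2, -3.3, 1.5]
finger_gap: 0.181
gripper_force: 50.4
```

Call:
drive_tool --pt "0 0 0 0 0 0 -1" --pt "0 0 0 0 0 0 -1" --pt "0 0 0 0 0 0 -1" --pt "0 0 0 0 0 0 -1"

```text
t: 6.25
tcp_pos: [0.704, 0.0766, 0.142]
tool_rot: [0.709, 0.705, -0.0, 0.0]
force: [-1.9, -2.6, 2.2]
finger_gap: 0.175
gripper_force: 50.6
```

```bash
python3 st.py; python3 - <<'E'
from w import *
d,P,M=look();save(d,"pics/w3.png");print({k:(M[k].sum(),P[M[k]].mean(0).round(4)) for k in("org","red","bar") if M[k].any()})
E
```

```text
t 6.25 az -0.3 tau z [-0.58   0.297 -0.009] F [-1.9 -2.6  2.2] gap 0.17542802711919372 50.5844521522522 [0.704  0.0766 0.142 ] q6 -0.043 0.035
{'org': (np.int64(445), array([0.7044, 0.0616, 0.1578])), 'red': (np.int64(181), array([0.7559, 0.0761, 0.1149])), 'bar': (np.int64(5293), array([0.7045, 0.0804, 0.1568]))}
```

View pics/w3.png

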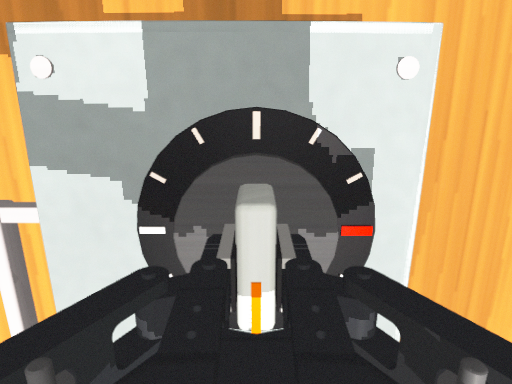

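The bar now lies opposite the long 9 mark at (256,125), with the red mark at (357,231), so the dial is on 3. Next is left 60° to 1.

Call:
drive_tool --pt "0 0 0 0 0 -5 -1" --pt "0 0 0 0 0 -8 -1" --pt "0 0 0 0 0 -8 -1" --pt "0 0 0 0 0 -8 -1" --pt "0 0 0 0 0 -8 -1" --pt "0 0 0 0 0 -8 -1" --pt "0 0 0 0 0 -8 -1" --pt "0 0 0 0 0 -7 -1" --pt "0 0 0 0 0 0 -1" --pt "0 0 0 0 0 0 -1"

```text
t: 7.3
tcp_pos: [0.704, 0.0766, 0.142]
tool_rot: [0.263, 0.965, -0.0, -0.0]
force: [-2.9, -3.5, 3.6]
finger_gap: 0.174
gripper_force: 50.7
```

Call:
drive_tool --pt "0 0 0 0 0 0 -1" --pt "0 0 0 0 0 0 -1" --pt "0 0 0 0 0 0 -1" --pt "0 0 0 0 0 0 -1" --pt "0 0 0 0 0 0 -1"

```text
t: 7.8
tcp_pos: [0.704, 0.0766, 0.142]
tool_rot: [0.262, 0.965, -0.0, -0.0]
force: [-2.7, -4.6, 2.6]
finger_gap: 0.175
gripper_force: 50.7
```

```bash
python3 st.py; python3 - <<'E'
from w import *
d,P,M=look();o=P[M["org"]].mean(0);print(o,np.degrees(np.arctan2(o[1]-.0768,o[0]-.704)))
E
```

```text
t 7.8 az 59.58 tau z [-0.576  0.422 -0.092] F [-2.7 -4.6  2.6] gap 0.1745446106065423 50.732470750808716 [0.704  0.0766 0.142 ] q6 -1.089 0.017
[0.71744607 0.06887291 0.1577807 ] -30.521348132423466
```

Call:
drive_tool --pt "0 0 0 0 0 5 -1" --pt "0 0 0 0 0 8 -1" --pt "0 0 0 0 0 8 -1" --pt "0 0 0 0 0 8 -1" --pt "0 0 0 0 0 8 -1" --pt "0 0 0 0 0 8 -1" --pt "0 0 0 0 0 8 -1" --pt "0 0 0 0 0 8 -1" --pt "0 0 0 0 0 5 -1" --pt "0 0 0 0 0 3 -1"

```text
t: 8.85
tcp_pos: [0.7041, 0.0766, 0.142]
tool_rot: [0.763, 0.646, -0.0, 0.0]
force: [-2.6, -3.4, 3.0]
finger_gap: 0.179
gripper_force: 50.8
```

Call:
drive_tool --pt "0 0 0 0 0 1 -1" --pt "0 0 0 0 0 1 -1" --pt "0 0 0 0 0 1 -1" --pt "0 0 0 0 0 0 -1"

```text
t: 9.25
tcp_pos: [0.7041, 0.0765, 0.142]
tool_rot: [0.779, 0.626, -0.0, 0.0]
force: [-3.3, -4.1, 4.2]
finger_gap: 0.174
gripper_force: 50.7
```

```bash
python3 st.py
```

```text
t 9.25 az -12.43 tau z [-0.693  0.366 -0.064] F [-3.3 -4.1  4.2] gap 0.17367284831824703 50.722036957740784 [0.7041 0.0765 0.142 ] q6 0.168 -0.009
```

Call:
drive_tool --pt "0 0 0 0 0 1.5 -1" --pt "0 0 0 0 0 1.5 -1" --pt "0 0 0 0 0 0 -1"

```text
t: 9.55
tcp_pos: [0.7041, 0.0765, 0.142]
tool_rot: [0.796, 0.606, -0.0, 0.0]
force: [-1.9, -4.8, 3.2]
finger_gap: 0.175
gripper_force: 50.7
```

```bash
python3 st.py
```

```text
t 9.55 az -15.44 tau z [-0.698  0.351 -0.08 ] F [-1.9 -4.8  3.2] gap 0.17542762956290478 50.724931955337524 [0.7041 0.0765 0.142 ] q6 0.221 -0.019
```

Call:
drive_tool --pt "0 0 0 0 0 1.5 -1" --pt "0 0 0 0 0 1.5 -1" --pt "0 0 0 0 0 0 -1"

```text
t: 9.85
tcp_pos: [0.704, 0.0765, 0.142]
tool_rot: [0.811, 0.585, -0.0, 0.0]
force: [-2.7, -4.3, 3.0]
finger_gap: 0.177
gripper_force: 50.7
```

```bash
python3 st.py
```

```text
t 9.85 az -18.44 tau z [-0.685  0.316 -0.065] F [-2.7 -4.3  3. ] gap 0.17666904358596408 50.72540581226349 [0.704  0.0765 0.142 ] q6 0.273 -0.019
```

Call:
drive_tool --pt "0 0 0 0 0 1.5 -1" --pt "0 0 0 0 0 1.5 -1" --pt "0 0 0 0 0 0 -1"

```text
t: 10.15
tcp_pos: [0.704, 0.0766, 0.142]
tool_rot: [0.826, 0.563, -0.0, 0.0]
force: [-2.7, -4.4, 2.5]
finger_gap: 0.176
gripper_force: 50.7
```

```bash
python3 st.py
```

```text
t 10.15 az -21.44 tau z [-0.694  0.324 -0.074] F [-2.7 -4.4  2.5] gap 0.176301000226626 50.725107192993164 [0.704  0.0766 0.142 ] q6 0.326 -0.019
```

Call:
drive_tool --pt "0 0 0 0 0 1.5 -1" --pt "0 0 0 0 0 1.5 -1" --pt "0 0 0 0 0 0 -1"

```text
t: 10.45
tcp_pos: [0.7041, 0.0765, 0.142]
tool_rot: [0.841, 0.541, -0.0, 0.0]
force: [-2.7, -2.9, 2.9]
finger_gap: 0.176
gripper_force: 50.7
```

```bash
python3 st.py
```

```text
t 10.45 az -24.44 tau z [-0.695  0.383 -0.082] F [-2.7 -2.9  2.9] gap 0.17626470472121952 50.72557210922241 [0.7041 0.0765 0.142 ] q6 0.378 -0.019
```

Call:
drive_tool --pt "0 0 0 0 0 1.5 -1" --pt "0 0 0 0 0 1.5 -1" --pt "0 0 0 0 0 0 -1"

```text
t: 10.75
tcp_pos: [0.704, 0.0765, 0.142]
tool_rot: [0.855, 0.519, -0.0, 0.0]
force: [-3.2, -3.5, 3.8]
finger_gap: 0.174
gripper_force: 50.7
```

```bash
python3 st.py
```

```text
t 10.75 az -27.44 tau z [-0.659  0.425 -0.075] F [-3.2 -3.5  3.8] gap 0.173554112284715 50.73232412338257 [0.704  0.0765 0.142 ] q6 0.43 -0.019
```

Call:
drive_tool --pt "0 0 0 0 0 1.5 -1" --pt "0 0 0 0 0 1.5 -1" --pt "0 0 0 0 0 0 -1"

```text
t: 11.05
tcp_pos: [0.704, 0.0765, 0.142]
tool_rot: [0.868, 0.497, -0.0, 0.0]
force: [-3.1, -3.7, 3.2]
finger_gap: 0.175
gripper_force: 50.7
```

```bash
python3 st.py
```

```text
t 11.05 az -30.44 tau z [-0.712  0.398 -0.066] F [-3.1 -3.7  3.2] gap 0.17528062485572643 50.73231518268585 [0.704  0.0765 0.142 ] q6 0.483 -0.019
```

Call:
drive_tool --pt "0 0 0 0 0 1.5 -1" --pt "0 0 0 0 0 1.5 -1" --pt "0 0 0 0 0 0 -1"

```text
t: 11.35
tcp_pos: [0.704, 0.0765, 0.142]
tool_rot: [0.881, 0.474, -0.0, 0.0]
force: [-2.3, -3.5, 3.2]
finger_gap: 0.177
gripper_force: 50.7
```

```bash
python3 st.py
```

```text
t 11.35 az -33.44 tau z [-0.751  0.384 -0.087] F [-2.3 -3.5  3.2] gap 0.17702147574575472 50.732460021972656 [0.704  0.0765 0.142 ] q6 0.535 -0.019
```

Call:
drive_tool --pt "0 0 0 0 0 1.5 -1" --pt "0 0 0 0 0 1.5 -1" --pt "0 0 0 0 0 0 -1"

```text
t: 11.65
tcp_pos: [0.7041, 0.0765, 0.142]
tool_rot: [0.892, 0.451, -0.0, 0.0]
force: [-2.7, -4.7, 3.9]
finger_gap: 0.173
gripper_force: 50.8
```

```bash
python3 st.py
```

```text
t 11.65 az -36.36 tau z [-0.816  0.452  0.114] F [-2.7 -4.7  3.9] gap 0.17298146761396313 50.77175438404083 [0.7041 0.0765 0.142 ] q6 0.586 0.219
```

The lever took up between az -33.4 and -36.4 (moment jumped about 0.2 N m). I'll go on gently.

Call:
drive_tool --pt "0 0 0 0 0 1 -1" --pt "0 0 0 0 0 1 -1" --pt "0 0 0 0 0 0 -1"

```text
t: 11.95
tcp_pos: [0.704, 0.0765, 0.142]
tool_rot: [0.9, 0.436, -0.0, 0.0]
force: [-3.0, -3.9, 3.0]
finger_gap: 0.175
gripper_force: 50.8
```

```bash
python3 st.py
```

```text
t 11.95 az -38.33 tau z [-0.77   0.377  0.223] F [-3.  -3.9  3. ] gap 0.17498599455662606 50.79868197441101 [0.704  0.0765 0.142 ] q6 0.621 0.273
```

Call:
drive_tool --pt "0 0 0 0 0 1 -1" --pt "0 0 0 0 0 1 -1" --pt "0 0 0 0 0 0 -1"

```text
t: 12.25
tcp_pos: [0.704, 0.0765, 0.142]
tool_rot: [0.908, 0.42, -0.0, 0.0]
force: [-2.8, -3.7, 2.7]
finger_gap: 0.177
gripper_force: 50.8
```

```bash
python3 st.py;  python3 - <<'E'
from w import *
d,P,M=look();o=P[M["org"]].mean(0);print(o,np.degrees(np.arctan2(o[1]-.0768,o[0]-.704)))
E
```

```text
t 12.25 az -40.33 tau z [-0.825  0.389  0.267] F [-2.8 -3.7  2.7] gap 0.17718663305601978 50.81303358078003 [0.704  0.0765 0.142 ] q6 0.656 0.3
[0.69476517 0.06471225 0.15771319] -127.3792074694365
```

Call:
drive_tool --pt "0 0 0 0 0 1 -1" --pt "0 0 0 0 0 1 -1" --pt "0 0 0 0 0 1 -1" --pt "0 0 0 0 0 1 -1" --pt "0 0 0 0 0 0 -1"

```text
t: 12.8
tcp_pos: [0.7041, 0.0765, 0.142]
tool_rot: [0.922, 0.388, -0.0, 0.001]
force: [-2.1, -3.8, 3.2]
finger_gap: 0.182
gripper_force: 50.8
```

```bash
python3 st.py
```

```text
t 12.8 az -44.31 tau z [-0.821  0.355  0.317] F [-2.1 -3.8  3.2] gap 0.1817854263153282 50.84957420825958 [0.7041 0.0765 0.142 ] q6 0.725 0.356
```

Call:
drive_tool --pt "0 0 0 0 0 1 -1" --pt "0 0 0 0 0 1 -1" --pt "0 0 0 0 0 0 -1"

```text
t: 13.1
tcp_pos: [0.7041, 0.0765, 0.142]
tool_rot: [0.928, 0.372, -0.0, 0.001]
force: [-2.2, -3.9, 2.9]
finger_gap: 0.176
gripper_force: 50.9
```

```bash
python3 st.py;  python3 - <<'E'
from w import *
d,P,M=look();o=P[M["org"]].mean(0);print(o,np.degrees(np.arctan2(o[1]-.0768,o[0]-.704)))
E
```

```text
t 13.1 az -46.3 tau z [-0.77   0.39   0.336] F [-2.2 -3.9  2.9] gap 0.17649178476469246 50.87141990661621 [0.7041 0.0765 0.142 ] q6 0.76 0.384
[0.69354905 0.06578601 0.15772316] -133.49745381598757
```

Call:
drive_tool --pt "0 0 0 0 0 0.8 -1" --pt "0 0 0 0 0 0.7 -1" --pt "0 0 0 0 0 0 -1" --pt "0 0 0 0 0 0 -1" --pt "0 0 0 0 0 0 -1"

```text
t: 13.65
tcp_pos: [0.704, 0.0765, 0.142]
tool_rot: [0.933, 0.36, -0.0, 0.001]
force: [-3.6, -3.4, 3.7]
finger_gap: 0.179
gripper_force: 50.9
```

```bash
python3 st.py
```

```text
t 13.65 az -47.78 tau z [-0.815  0.405  0.39 ] F [-3.6 -3.4  3.7] gap 0.17896571195616437 50.91871440410614 [0.704  0.0765 0.142 ] q6 0.786 0.384
```

Call:
drive_tool --pt "0 0 0 0 0 0 0" --pt "0 0 0 0 0 0 0" --pt "0 0 0 0 0 0 0" --pt "0 0 0 0 0 0 0" --pt "0 0 -0.01 0 0 0 0" --pt "0 0 -0.02 0 0 0 0" --pt "0 0 -0.03 0 0 0 0" --pt "0 0 -0.03 0 0 0 0" --pt "0 0 -0.03 0 0 0 0" --pt "0 0 0 0 0 0 0"

```text
t: 14.65
tcp_pos: [0.7073, 0.0769, 0.2687]
tool_rot: [0.933, 0.36, 0.006, 0.002]
force: [-0.3, 0.2, 0.6]
finger_gap: 0.5
gripper_force: 0.0
```

```bash
python3 st.py;  python3 - <<'E'
from w import *
d,P,M=look()
u=P[M["bar"]];b=u[:,:2].mean(0);v=np.linalg.svd(u[:,:2]-b)[2][0];print("bar az",np.degrees(np.arctan2(v[1],v[0])),b)
d=snap("top");P=grid(d);z=P[...,2]
b=(z>.14)&(z<.17)&(np.hypot(P[...,0]-.704,P[...,1]-.077)<.04);print(b.sum())
E
```

```text
t 14.65 az -47.82 tau z [ 0.013 -0.041 -0.021] F [-0.3  0.2  0.6] gap 0.5000947337556113 0.0 [0.7073 0.0769 0.2687] q6 0.786 -0.001
bar az -136.49600471237403 [0.70541704 0.07730672]
56
```

Call:
drive_tool --pt "0 0 0 0 0 -8 0" --pt "0 0 0 0 0 -8 0" --pt "0 0 0 0 0 -8 0" --pt "0 0 0 0 0 -8 0" --pt "0 0 0 0 0 -8 -0.4" --pt "0 0 0 0 0 -7.8 -0.4" --pt "-0.012 -0.04 0 0 0 0 -0.4" --pt "-0.013 -0.04 0 0 0 0 -0.4" --pt "-0.012 -0.04 0 0 0 0 -0.4" --pt "-0.012 -0.042 0 0 0 0 -0.4"

```text
t: 15.75
tcp_pos: [0.5395, 0.0277, 0.2601]
tool_rot: [0.707, 0.707, -0.001, -0.001]
force: [-0.4, -0.5, 0.4]
finger_gap: 0.302
gripper_force: 0.0
```

Call:
drive_tool --pt "0 0 0.02 0 0 0 -0.4" --pt "0 0 0.02 0 0 0 -0.4" --pt "0 0 0 0 0 0 -0.4" --pt "0 0 0 0 0 0 -0.4"

```text
t: 16.15
tcp_pos: [0.5415, 0.028, 0.2209]
tool_rot: [0.707, 0.707, -0.001, -0.001]
force: [-0.5, 0.5, 1.4]
finger_gap: 0.3
gripper_force: 0.0
```

```bash
python3 st.py;  python3 - <<'E'
from m import *
d=snap("wrist");save(d,"pics/w4.png");P=grid(d);x,y,z=P[...,0],P[...,1],P[...,2]
V=d["image"].min(-1)
h=(z>.078)&(z<.1)&(x>.5)&(x<.57)&(abs(y-.03)<.1)&(V>120)
q=P[h];print(h.sum(),np.median(q[:,2]),cv2.minAreaRect(q[:,:2].astype(np.float32)))
c=h&(abs(y-.03)<.03);print("mid",c.sum(),P[c].mean(0),np.percentile(P[c][:,0],[2,98]),np.percentile(q[:,1],[1,99]))
f=(abs(z-.11)<.003)&(abs(y-.03)<.1)&(x>.55);print("front edge",np.percentile(x[f],1))
E
```

```text
t 16.15 az -0.02 tau z [ 0.009  0.027 -0.033] F [-0.5  0.5  1.4] gap 0.3004726191557683 0.0 [0.5415 0.028  0.2209] q6 -0.154 0.0
1939 0.09272463410122794 ((0.5552411675453186, 0.027666496112942696), (0.10803096741437912, 0.026749277487397194), 88.28374481201172)
mid 832 [0.54707428 0.03103023 0.09300227] [0.54272599 0.5516253 ] [-0.0256186  0.081124 ]
front edge 0.5899203929110565
```

View pics/w4.png

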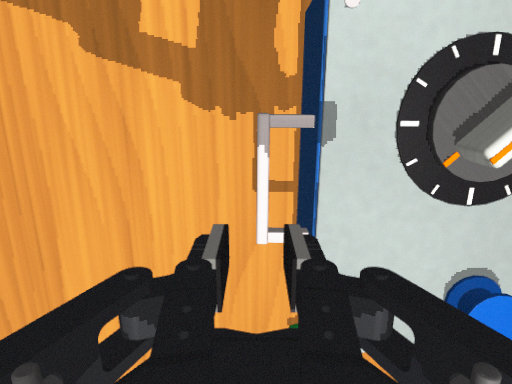

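The wrist view shows the handle bar at column 263, rows 115–243, between fingers at 218 and 295, with the blue drawer front at column 315. I'll shift 5.5 mm and descend 142 mm.

Call:
drive_tool --pt "0 0.0055 0 0 0 0 -0.4" --pt "0 0 0.02 0 0 0 -0.4" --pt "0 0 0.03 0 0 0 -0.4" --pt "0 0 0.03 0 0 0 -0.4" --pt "0 0 0.02 0 0 0 -0.4" --pt "0 0 0 0 0 0 -0.4"

```text
t: 16.8
tcp_pos: [0.5467, 0.0281, 0.1198]
tool_rot: [0.707, 0.707, -0.001, -0.002]
force: [0.5, -0.2, 0.8]
finger_gap: 0.302
gripper_force: 0.0
```

Call:
drive_tool --pt "0 0 0.01 0 0 0 -0.4" --pt "0 0 0.01 0 0 0 -0.4" --pt "0 0 0.01 0 0 0 -0.4" --pt "0 0 0.01 0 0 0 -0.4" --pt "0 0 0 0 0 0 -0.4"

```text
t: 17.3
tcp_pos: [0.5466, 0.0279, 0.0805]
tool_rot: [0.707, 0.707, -0.001, -0.001]
force: [0.8, -0.8, -0.4]
finger_gap: 0.301
gripper_force: 0.0
```

Call:
drive_tool --pt "0 0 0 0 0 0 -1" --pt "0 0 0 0 0 0 -1" --pt "0 0 0 0 0 0 -1" --pt "0 0 0 0 0 0 -1" --pt "0 0 0 0 0 0 -1" --pt "0 0 0 0 0 0 -1" --newtons 30

```text
t: 17.9
tcp_pos: [0.5466, 0.0279, 0.0817]
tool_rot: [0.707, 0.707, -0.001, -0.001]
force: [-3.4, -2.0, -0.2]
finger_gap: 0.109
gripper_force: 32.9
```

Call:
drive_tool --pt "0 -0.001 0 0 0 0 -1" --pt "0 -0.001 0 0 0 0 -1" --pt "0 -0.001 0 0 0 0 -1" --pt "0 0 0 0 0 0 -1"

```text
t: 18.3
tcp_pos: [0.5459, 0.0279, 0.0817]
tool_rot: [0.707, 0.707, 0.001, 0.001]
force: [1.9, -0.3, -7.6]
finger_gap: 0.111
gripper_force: 31.9
```

Call:
drive_tool --pt "0 -0.001 0 0 0 0 -1" --pt "0 -0.001 0 0 0 0 -1" --pt "0 0 0 0 0 0 -1" --pt "0 0 0 0 0 0 -1"

```text
t: 18.7
tcp_pos: [0.5426, 0.0279, 0.0818]
tool_rot: [0.707, 0.707, 0.0, 0.0]
force: [2.1, -0.0, -8.2]
finger_gap: 0.111
gripper_force: 31.8
```

```bash
python3 st.py;  python3 - <<'E'
from m import *
d=snap("top");P=grid(d);x,y,z=P[...,0],P[...,1],P[...,2]
d=snap("wrist");save(d,"pics/w5.png")
E
```

```text
t 18.7 az -0.02 tau z [ 0.091 -0.319 -0.212] F [ 2.1 -0.  -8.2] gap 0.11095439839929785 31.81733250617981 [0.5426 0.0279 0.0818] q6 -0.154 -0.214
```

Moved 4 mm with 2 N force, past the 2 mm play, so the drawer is unlocked.

Call:
drive_tool --pt "0 -0.002 0 0 0 0 -1" --pt "0 -0.003 0 0 0 0 -1" --pt "0 -0.004 0 0 0 0 -1" --pt "0 -0.004 0 0 0 0 -1" --pt "0 -0.004 0 0 0 0 -1" --pt "0 0 0 0 0 0 -1"

```text
t: 19.4
tcp_pos: [0.5239, 0.028, 0.0817]
tool_rot: [0.707, 0.707, -0.001, -0.001]
force: [-0.8, 1.2, -7.2]
finger_gap: 0.11
gripper_force: 31.9
```

Call:
drive_tool --pt "0 -0.005 0 0 0 0 -1" --pt "0 -0.007 0 0 0 0 -1" --pt "0 -0.007 0 0 0 0 -1" --pt "0 -0.007 0 0 0 0 -1" --pt "0 -0.007 0 0 0 0 -1" --pt "0 -0.007 0 0 0 0 -1" --pt "0 -0.007 0 0 0 0 -1" --pt "0 -0.005 0 0 0 0 -1" --pt "0 0 0 0 0 0 -1" --pt "0 0 0 0 0 0 -1"

```text
t: 20.4
tcp_pos: [0.4712, 0.0284, 0.0817]
tool_rot: [0.707, 0.707, -0.001, -0.002]
force: [-1.7, 4.5, -7.3]
finger_gap: 0.11
gripper_force: 31.9
```

Call:
drive_tool --pt "0 0 0 0 0 0 -0.5" --pt "0 0 0 0 0 0 -0.4" --pt "0 0 0 0 0 0 -0.4" --pt "0 0 0 0 0 0 -0.4"

```text
t: 20.8
tcp_pos: [0.4743, 0.0274, 0.0824]
tool_rot: [0.707, 0.707, 0.0, 0.001]
force: [-0.2, -0.7, -0.2]
finger_gap: 0.3
gripper_force: 0.0
```

Call:
drive_tool --pt "0 0 -0.01 0 0 0 -0.4" --pt "0 0 -0.02 0 0 0 -0.4" --pt "0 0 -0.03 0 0 0 -0.4" --pt "0 0 -0.03 0 0 0 -0.4" --pt "0 0 -0.03 0 0 0 -0.4" --pt "0 0 -0.03 0 0 0 -0.4" --pt "0 0 0 0 0 0 -0.4" --pt "0 0 0 0 0 0 -0.4"

```text
t: 21.6
tcp_pos: [0.4737, 0.0278, 0.2329]
tool_rot: [0.707, 0.707, 0.001, 0.001]
force: [-0.7, -0.4, -0.8]
finger_gap: 0.304
gripper_force: 0.0
```

```bash
python3 st.py; python3 - <<'E'
from m import *
d=snap("wrist");save(d,"pics/w6.png");P=grid(d);x,y,z=P[...,0],P[...,1],P[...,2]
c=(z>.078)&(z<.1)&(x>.4)&(x<.52)&(abs(y-.03)<.03)&(d["image"].min(-1)>120);print(c.sum(),np.percentile(x[c],[5,50,95]))
E
```

```text
t 21.6 az -0.01 tau z [0.019 0.028 0.007] F [-0.7 -0.4 -0.8] gap 0.3041040061007533 0.0 [0.4737 0.0278 0.2329] q6 -0.177 -0.0
788 [0.46720476 0.4714534  0.4756395 ]
```

View pics/w6.png

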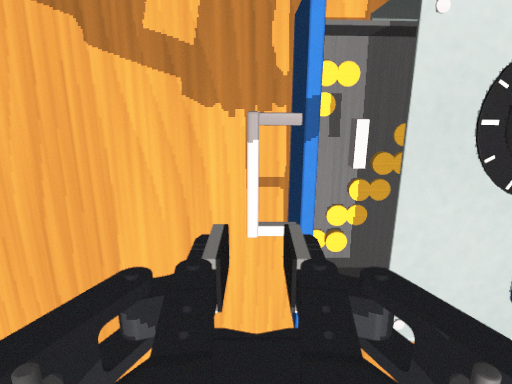

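The drawer is open, with tokens visible at columns 320–405. The handle centre is at x = 0.4715, so the drawer is about 75 mm out. The gripper is clear of everything.

```bash
python3 -c "
from station import manip
print(manip.sign_off())"
```

```text
the job is handed in; nothing more can be done
None
```

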